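# Match the vent angle of a stiff seed-dispenser lid under a grow light

## Robot

A 6-joint arm with a two-finger parallel gripper is mounted at the origin on the work surface. World frame = base frame: x ahead of the robot, y to its left, z up, the work surface at z = 0. Lengths are in m, angles in degrees, forces in N, time in s.
With the tool pointing down it reaches from about 0.3 to 0.75 m from the base axis. Payload 8.5 kg.
Tool frame: the origin (TCP) lies at the centre of the arm's flange, where the gripper is bolted on; the fingertips stand 173 mm ahead of it and the grasp point (between the pads) lies env.pinch_z ahead of it (env.pinch_z is the distance from the TCP to the grasp point, in m); z points along the fingers, y is the line along which they close (so a half turn about z gives the same grasp; the last joint's range is limited). The gripper opens to 85 mm and grips with 20 to 120 N. Pads are 22 mm wide; open, the fingers measure 114 mm over their backs; the gripper's body (76 mm by 85 mm) begins 54 mm behind the grasp point. The pads swing forward as they close: fully open they stand 13 mm farther back than shut.
Start: joints at [-84.357, 21.807, 74.336, -0, 83.858, -12.336], TCP at [0.17, -0.523, 0.405] pointing down, gripper open.
Joint ranges: [-178.18, 178.18], [-50.72, 133.34], [12.68, 142.11], [-81.47, 261.47], [9.98, 163.14], [-165.26, 165.26]. Speed limits (degrees/s): [136.94, 136.94, 180, 180, 180, 180].

## Interface

Orientations are given as a 3x3 rotation matrix whose columns are the frame's x, y, z axes.
In Python, from rig import env, get_image, job, spotter gives the robot as it stands. The module is installed in compiled form; this text tells all that it offers.
- The arm moves only by the shell command python3 -m creep 'ROWS' [FORCE]. ROWS is text: rows parted by semicolons, each of 7 numbers parted by spaces: the turn, a rotation vector about the tool's x, y, z in units of 8 degrees (1.0 is 8 degrees), then the shift along the tool's x, y, z in units of 30 mm (1.0 is 30 mm), then the finger opening in mm, from 0 to 85.4. A call has 1 to 12 rows; each row is the pose to reach, as a shift and turn from the pose commanded when the call began, along the tool's axes at that moment; what a row does not reach only later rows make up. A row lasts 1/10 s, in which the tool goes at most 50 mm and 8.59 degrees, less where a joint would pass 70% of its speed; a pose out of reach is approached as far as the arm can. A call with a gripper value outside its range is refused whole. The fingers move at their own pace and stop on an object; FORCE is the grip in N (left out, the last holds). Time passes only in rows, so rows that repeat a pose let the fingers close. It gives the time, the measured TCP pose, the force, the opening and the grip force at its end, in the units of the state.
- env.observe(): the state, without advancing time (a new reading comes with each control period).
- get_image(name): name is "side" or "top" or "wrist"; returns a dict with "image" (480x640x3 uint8, blue, green, red), "depth" (480x640 float32, m along the optical axis (not along the pixel's ray), 0 where there is no reading), "intrinsics" (3x3 intrinsics, pixels), "view" (4x4, takes a point from world to camera coordinates). Camera axes: x right, y up, looking along -z (the intrinsics and any distortion apply to the point x, -y, -z); pixel columns grow to the right and rows downward; lengths in m; the calibration is good to about 2 mm. A picture is of the moment at which its call begins.
- job.close_job(): hands the job in; it is judged then, once.
Trained networks look in a picture, given as the dict that the camera call returned (one of the last four; its "shot" number tells which), for a name from the list of things; names that differ only in an ending like _2 or _b are one class to them, and where a whole thing is asked for, a point or a joint stands for the part that bears it (a point fixed in the world has none). Each returns a list of dicts, best first, with "p" (0 to 1); they miss things now and then, are a little off and sometimes report something else, mostly with a low value. They report only what shows in the picture. A call takes as long as a camera call.
- spotter.boxes_of(label, picture): "xy" ([column, row] in pixels, amid what is visible of it).
The state is a dict: "time_s": time; "q": joint angles; "qvel": joint speeds; "joint_efforts": joint torques, N m; "position": TCP position; "tool_rot": TCP orientation; "ft_force": force on the tool from outside, world axes, zero at the start; "wrist_torque": the same for the moment, N m; "grip_width": finger opening in m; "gripper_force": force on a finger pad.
Only numpy, scipy, OpenCV 4.12 (cv2) and the standard library are available. Lean on these libraries where they do the work, as an engineer would, in place of code of your own. Each camera call takes 0.05 s, during which the arm holds its last target. There are 200 camera calls.

## Task

Two green seed dispensers stand side by side under the grow-light bar to air: one already has its lid propped part way open, the other is shut. Raise the shut one's stiff lid by its knob so that, when you have let go and it has settled, it stands by itself at the same slope as its neighbour's lid. Leave the neighbour's lid and everything else on the bench as they are, and do not knock against the light.

Things in the scene. Friction and masses are not known exactly. Their poses are not given: they have to be found in the camera images.
- closed: dispenser with the shut lid, left or right of the pair: open green plastic box 120 mm front to back, 110 wide, 82 high, fixed; flat lid 124 x 114 x 7 mm hinged along the top of its back edge, axis parallel to the box's y. Origin on the bench under the box's middle; x from the knob side (front) to the hinge side, z up. Both boxes are turned alike, 200 mm apart between centres
- closed_knob (a point): centre of the shut lid's knob: a black roller 28 mm thick, 30 mm wide (along y), turning freely on its axle, on a 12 mm neck, 27 mm in front of the lid's edge, in its plane, 150 mm from the hinge axis, 88 mm above the bench when shut; free beside and below. Frame turns with the lid: z its upper normal (vertical when shut; may start 6 degrees open), -x hinge to knob; opens about +y, knob up and towards the light
- closed_hinge (a point): middle of the hinge axis of the shut lid, 88 mm above the bench, axes as closed_knob. The hinge is stiff: 5 to 8 N at the knob moves it, and it stays where left; but it is springy: let go after raising, the lid sinks back some 10 to 14 degrees (after pushing down it likewise springs up). Travel about 80 degrees
- vented: the neighbour, an identical fixed dispenser whose lid already stands open; origin and axes as for the other box
- vented_knob (a point): centre of the knob of the neighbour's lid, same build and axes as closed_knob. This lid stands 28 to 53 degrees open and gives the slope to match; do not touch it
- vented_hinge (a point): middle of the hinge axis of the neighbour's lid, axes as vented_knob
- lamp: fixed grow-light bar 560 mm long (its y), 50 wide, 22 thick, underside 352 mm above the bench, over the boxes' middles, parallel to the hinges; 18 mm posts on 64 mm feet 265 mm either side. A gripper pointing straight down on the knob meets it as the lid rises: lean 20 to 50 degrees, body towards the robot. Origin on the bench under the middle, turned as the boxes
- pot: terracotta pot, 120 mm wide at the rim, 110 mm high; bystander, origin under its centre
- trowel: small aluminium trowel with wooden handle, 220 mm long, lying flat; bystander, origin on the bench below its middle, x towards the blade
- marker0: bamboo plant marker, flat strip 150 x 20 x 5 mm; bystander, origin under its middle
- marker1: second bamboo plant marker, same size; bystander
- dibber: wooden T-handled dibber, 170 mm long, 28 mm thick, lying on the bench between the two dispensers; bystander, origin under its middle
- jar: glass jar with steel cap, 72 mm wide, 120 mm high; bystander, origin under its centre
- potstack: nested stack of three small terracotta pots, 90 mm wide, 106 mm high, left of the light; bystander, origin under its centre

How it is judged (in metres and radians):
At the end, for the whole second after the job is handed in: The formerly shut lid stands free at the same slope as its neighbour's lid, to within 0.10 rad (just under 6 degrees); the neighbour's lid is where it was (its knob within 15 mm) (angle between the z axis of closed_knob and the z axis of vented_knob, either way round below 0.1 rad and distance of vented_knob from where it was at the start of the episode below 0.015 m); the robot touches nothing.
It fails at once if the neighbour's lid is moved (knob shifted more than 15 mm) (distance of vented_knob from where it was at the start of the episode above 0.015 m).
It fails at once if the grow light is struck (more than 8 N) (contact force between lamp and anything else above 8 N).
It fails at once if a bystander is shifted by more than 30 mm (distance of any of pot, trowel, marker0, marker1, dibber, jar, potstack from where it was at the start of the episode above 0.03 m).
It also fails if it takes over 35 s, if anything falls off the work surface, if the arm or the gripper's body presses on something with over 40 N, if the wrist force passes 120 N, or if a joint passes its speed limit or range.

## Working session

There is one attempt and no reset: what is moved stays moved. The work goes in short steps, Python scripts to look and compute and a shell command to move; the robot and the scene stay as the last step left them, time stands still between calls to the robot, and variables do not carry over. Pictures are saved under pics/ and viewed, at most 10 in all, crops included, and the job is handed in when it is done.

```bash
mkdir -p pics; cat > h.py <<'E'
import numpy as np, cv2
from rig import env,get_image,job,spotter
def px2w(p,u,v,r=2,d=None):
    D=p["depth"];u=int(round(u));v=int(round(v))
    if d is None:
        a=D[max(0,v-r):v+r+1,max(0,u-r):u+r+1];a=a[a>0]
        if len(a)==0:return None
        d=np.median(a)
    K=p["intrinsics"];c=np.array([(u-K[0,2])/K[0,0]*d,-(v-K[1,2])/K[1,1]*d,-d,1])
    return (np.linalg.inv(p["view"])@c)[:3]
def cloud(p):
    D=p["depth"];v,u=np.nonzero(D>0);d=D[v,u];K=p["intrinsics"]
    c=np.stack([(u-K[0,2])/K[0,0]*d,-(v-K[1,2])/K[1,1]*d,-d,np.ones_like(d)])
    return (np.linalg.inv(p["view"])@c)[:3].T,p["image"][v,u],u,v
E
python3 - <<'E'
from h import *
np.set_printoptions(precision=3,suppress=True)
s=env.observe();print(s["time_s"],env.pinch_z,s["tool_rot"])
ims=[]
for n in ["side","top"]:
    p=get_image(n);cv2.imwrite(f"pics/{n}0.png",p["image"]);np.savez(f"{n}0.npz",**{k:p[k] for k in("image","depth","intrinsics","view")})
    print(n,np.linalg.inv(p["view"])[:3,3])
    for l in ["closed_knob","vented_knob","closed_hinge","vented_hinge","closed","vented","lamp","dibber"]:
        for b in spotter.boxes_of(l,p)[:2]:
            print(n,l,round(b["p"],2),np.round(b["xy"]),px2w(p,*b["xy"]))
E
```

```text
0.0 0.1547 [[ 0.951  0.309 -0.   ]
 [ 0.309 -0.951  0.002]
 [ 0.    -0.001 -1.   ]]
side [0.116 0.604 0.89 ]
side closed_knob 0.64 [264. 227.] [0.659 0.073 0.098]
side closed_knob 0.37 [437. 172.] [ 0.421 -0.342  0.093]
side vented_knob 0.77 [309. 160.] [ 0.668 -0.117  0.167]
side closed 0.94 [263. 235.] [0.644 0.095 0.099]
side lamp 0.78 [252. 134.] [0.639 0.092 0.376]
side dibber 0.69 [306. 230.] [ 0.615 -0.028  0.027]
top [0.411 0.026 1.197]
top vented_knob 0.8 [392. 196.] [ 0.665 -0.132  0.17 ]
top vented_knob 0.47 [488. 300.] [ 0.442 -0.358  0.12 ]
top closed_hinge 0.77 [306. 204.] [0.657 0.062 0.097]
top vented_hinge 0.77 [393. 193.] [ 0.674 -0.135  0.163]
top closed 0.86 [305. 206.] [0.652 0.065 0.097]
top closed 0.72 [391. 192.] [ 0.677 -0.131  0.159]
top vented 0.88 [386. 201.] [ 0.651 -0.117  0.177]
top vented 0.5 [141. 306.] [0.404 0.466 0.017]
top lamp 0.71 [355. 164.] [ 0.671 -0.033  0.377]
top dibber 0.79 [343. 210.] [ 0.66  -0.03   0.027]
```

View pics/side0.png

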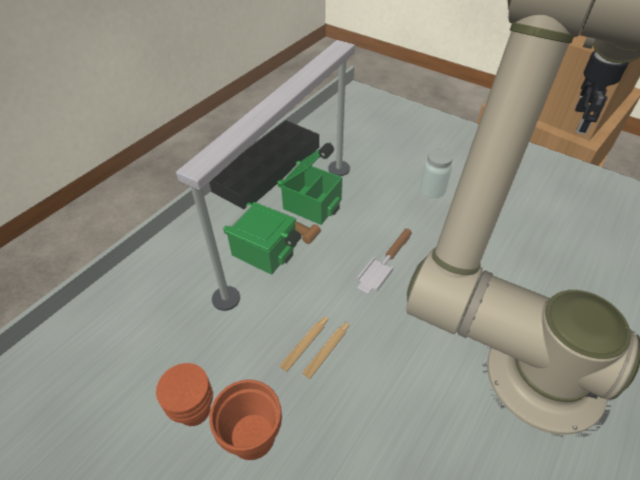

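View pics/top0.png

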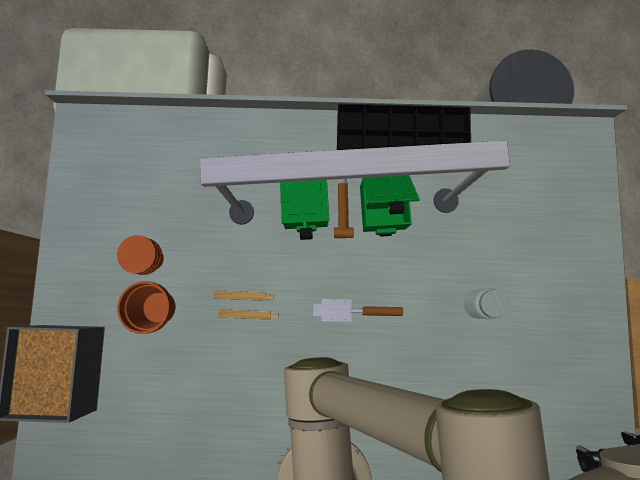

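The side picture shows the shut dispenser at about (262,237), with its knob at (292,239). The vented one is at (312,190), with its raised knob at (326,151). In the top picture the shut knob is at (306,234) and the vented knob at (397,208). The lamp bar runs from (202,170) to (508,155).

```bash
python3 - <<'E'
from h import *
np.set_printoptions(precision=4,suppress=True)
def load(n):
    z=np.load(n+"0.npz");return {k:z[k] for k in z}
T,S=load("top"),load("side")
# lamp yaw
P,C,u,v=cloud(T)
m=(P[:,2]>.36)&(P[:,2]<.39)&(P[:,0]>.5)&(abs(P[:,1])<.35)
q=P[m];w=q[:,:2]-q[:,:2].mean(0);d=np.linalg.svd(w,full_matrices=False)[2][0];d*=np.sign(d[1])
yaw=np.degrees(np.arctan2(-d[0],d[1]));print("lamp ctr",q.mean(0),(q[:,1].min()+q[:,1].max())/2,"yaw",yaw)
for n,p in(("top",T),("side",S)):
    P,C,u,v=cloud(p);C=C.astype(int)
    dark=C.max(1)<70; green=(C[:,1]>C[:,2]+40)&(C[:,1]>C[:,0]+40)
    for nm,y0,y1 in(("closed",-.0,.16),("vented",-.22,-.04)):
        m=dark&(P[:,1]>y0)&(P[:,1]<y1)&(P[:,0]>.45)&(P[:,0]<.72)&(P[:,2]>.06)&(P[:,2]<.3)
        print(n,nm,"knob",m.sum(),P[m].mean(0) if m.any() else 0,P[m].min(0),P[m].max(0))
        m=green&(P[:,1]>y0)&(P[:,1]<y1)&(P[:,2]>(.084 if nm=="closed" else .1))&(P[:,2]<.3)
        q=P[m]
        # RANSAC plane
        rng=np.random.default_rng(0);best=None
        for _ in range(400):
            a=q[rng.choice(len(q),3,False)];k=np.cross(a[1]-a[0],a[2]-a[0]);l=np.linalg.norm(k)
            if l<1e-7:continue
            k/=l;i=abs((q-a[0])@k)<.002
            if best is None or i.sum()>best.sum():best=i
        g=q[best];c=g.mean(0);k=np.linalg.svd(g-c,full_matrices=False)[2][2];k*=np.sign(k[2])
        print("  lid",len(q),best.sum(),c,k,"open",np.degrees(np.arccos(k[2])),"az",np.degrees(np.arctan2(k[1],k[0])),g.min(0),g.max(0))
E
```

```text
lamp ctr [ 0.6729 -0.0315  0.3762] -0.03170719879213667 yaw 5.023645513989476
top closed knob 206 [0.5948 0.0611 0.0952] [0.5727 0.0106 0.0606] [0.6215 0.1152 0.1128]
  lid 1960 1202 [0.6617 0.0686 0.096 ] [0.0162 0.0121 0.9998] open 1.1565542087651668 az 36.67350541054773 [0.6013 0.0088 0.0924] [0.7185 0.1268 0.0991]
top vented knob 263 [ 0.632  -0.1351  0.1691] [ 0.6111 -0.1907  0.0602] [ 0.7085 -0.0851  0.2159]
  lid 1229 934 [ 0.687  -0.1308  0.1466] [0.7106 0.0594 0.7011] open 45.48223256038357 az 4.774826585084916 [ 0.647  -0.1881  0.1001] [ 0.7318 -0.074   0.1828]
side closed knob 135 [0.5806 0.065  0.1043] [0.5685 0.0474 0.0842] [0.595  0.0769 0.1127]
  lid 1872 1182 [0.6681 0.0735 0.0973] [0.0359 0.0133 0.9993] open 2.192828445452719 az 20.41287981290731 [0.5995 0.0104 0.092 ] [0.7357 0.129  0.1019]
side vented knob 118 [ 0.6258 -0.1296  0.2064] [ 0.615  -0.1476  0.1892] [ 0.6438 -0.119   0.2147]
  lid 292 236 [ 0.6811 -0.108   0.1494] [0.7107 0.1058 0.6954] open 45.93713544096934 az 8.465787529467944 [ 0.6446 -0.1625  0.1012] [ 0.7209 -0.0712  0.1836]
```

```bash
cat >> h.py <<'E'
from scipy.spatial.transform import Rotation as Rn
ux=np.array([.9962,.0872,0]);uy=np.array([-.0872,.9962,0]);uz=np.array([0,0,1.])
HINGE=np.array([.724,.073,.088])
def R(th):
    t=np.radians(th);z=np.sin(t)*ux-np.cos(t)*uz;return np.stack([np.cos(t)*ux+np.sin(t)*uz,-uy,z],1)
def knob(a,r=.15):
    a=np.radians(a);return HINGE+r*(-np.cos(a)*ux+np.sin(a)*uz)
def row(Rt,grasp,back=0.,s=None):
    s=s or env.observe();R0=np.array(s["tool_rot"]);p=np.array(s["position"])
    w=Rn.from_matrix(R0.T@Rt).as_rotvec(degrees=True)/8
    t=R0.T@(grasp-Rt[:,2]*(env.pinch_z+back)-p)/.03
    return np.round(np.r_[w,t],2)
E
python3 - <<'E'
from h import *
print(knob(1.5),row(R(45),knob(1.5),.08))
E
```

```text
[0.57462121 0.05992448 0.09192654] [ -0.64   5.6    1.54  13.44 -15.56   4.89]
```

```bash
python3 -m creep '-0.64 5.6 1.54 13.44 -15.56 4.89 85; -0.64 5.6 1.54 13.44 -15.56 4.89 85; -0.64 5.6 1.54 13.44 -15.56 4.89 85; -0.64 5.6 1.54 13.44 -15.56 4.89 85; -0.64 5.6 1.54 13.44 -15.56 4.89 85; -0.64 5.6 1.54 13.44 -15.56 4.89 85; -0.64 5.6 1.54 13.44 -15.56 4.89 85; -0.64 5.6 1.54 13.44 -15.56 4.89 85; -0.64 5.6 1.54 13.44 -15.56 4.89 85; -0.64 5.6 1.54 13.44 -15.56 4.89 85; -0.64 5.6 1.54 13.44 -15.56 4.89 85; -0.64 5.6 1.54 13.44 -15.56 4.89 85'
python3 - <<'E'
from h import *
np.set_printoptions(precision=4,suppress=True)
print(row(R(45),knob(1.5),.08))
s=env.observe();print(s["time_s"],s["q"],s["qvel"])
E
```

```text
time_s: 2.1
position: [0.3968, 0.0168, 0.2657]
tool_rot: [[0.704, 0.086, 0.705], [0.062, -0.996, 0.06], [0.707, 0.001, -0.707]]
ft_force: [1.4, -1.6, -0.1]
grip_width: 0.0851
gripper_force: 0.0
[ 0.01 -0.   -0.    0.17 -0.92  0.54]
2.1 [-18.3798  15.5564 119.9208  83.374   16.3394 -10.0875] [ 90.4178  30.483  -16.3169  73.9977 -65.4407 -10.8864]
```

```bash
python3 -m creep '0 0 0 0 0 0 85; 0 0 0 0 0 0 85;0 0 0 0 0 0 85'
python3 - <<'E'
from h import *
np.set_printoptions(precision=4,suppress=True)
s=env.observe();print(row(R(45),knob(1.5),.08),s["q"],s["qvel"])
p=get_image("wrist");cv2.imwrite("pics/w1.png",p["image"])
P,C,u,v=cloud(p);C=C.astype(int);c0=knob(1.5)
m=(C.max(1)<70)&(np.linalg.norm(P-c0,axis=1)<.04)
e=(P[m]-c0)
for n,a in(("x",ux),("y",uy),("z",uz)):
    t=e@a;print(n,m.sum(),np.percentile(t,[1,50,99]))
for b in spotter.boxes_of("closed_knob",p)[:2]:print(b["p"],b["xy"],px2w(p,*b["xy"]))
E
```

```text
time_s: 2.4
position: [0.3964, 0.014, 0.2661]
tool_rot: [[0.704, 0.085, 0.705], [0.061, -0.996, 0.06], [0.707, 0.001, -0.707]]
ft_force: [-0.5, 0.2, 0.2]
grip_width: 0.0848
gripper_force: 0.0
[ 0.01 -0.   -0.01  0.17 -1.01  0.56] [-18.8704  15.4677 119.9564  83.0618  16.6615 -10.0672] [-1.9686 -0.2851  0.1573  0.0943 -0.0103  0.0586]
x 2632 [-0.0023  0.0054  0.0223]
y 2632 [-0.0153 -0.0009  0.014 ]
z 2632 [-0.0002  0.0138  0.0171]
0.82 [276.6, 122.1] [0.6535 0.0664 0.0975]
0.67 [277.9, 136.5] [0.6418 0.0641 0.0982]
```

View pics/w1.png

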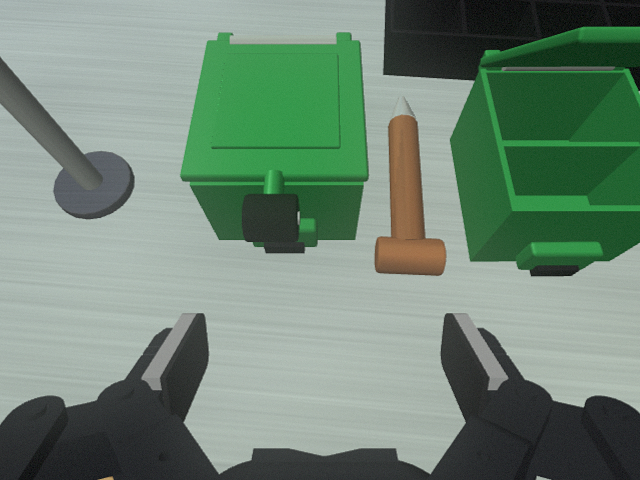

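The wrist view shows the shut lid's knob at (271,217), midway between the open fingers, with the dibber at (405,255) off to the side. The knob is within about 2 mm of my estimate. The wrist is near a singular pose, so I'll grasp with a lean of 38°.

```bash
python3 - <<'E'
from h import *
k=knob(2.2)+.001*ux-.001*uy
print(row(R(38),k,.07),row(R(38),k,-.002))
E
```

```text
[ 0.02 -0.88 -0.02  1.15 -1.    0.94] [ 0.02 -0.88 -0.02  0.86 -1.01  3.32]
```

```bash
python3 -m creep '0 -0.88 0 1.15 -1 0.94 85; 0 -0.88 0 1.15 -1 0.94 85; 0 -0.88 0 1.15 -1 0.94 85; 0 -0.88 0 1.15 -1 0.94 85; 0 -0.88 0 1.15 -1 0.94 85;0 -0.88 0 1.15 -1 0.94 85;0 -0.88 0 1.15 -1 0.94 85; 0 -0.88 0 1.15 -1 0.94 85'
python3 - <<'E'
from h import *
np.set_printoptions(precision=4,suppress=True)
k=knob(2.2)+.001*ux-.001*uy
print(row(R(38),k,.07),row(R(38),k,-.002),env.observe()["q"])
E
```

```text
time_s: 3.3
position: [0.4375, 0.048, 0.2703]
tool_rot: [[0.786, 0.086, 0.613], [0.068, -0.996, 0.053], [0.615, -0.0, -0.789]]
ft_force: [0.4, -0.6, -0.1]
grip_width: 0.0852
gripper_force: 0.0
[ 0.01  0.01 -0.01  0.02  0.03 -0.01] [ 0.01  0.01 -0.01  0.02  0.03  2.39] [-11.1756  18.1229 111.7531  36.9985  16.4616  41.3336]
```

```bash
python3 -m creep '0 0 0 0 0 0.6 85; 0 0 0 0 0 1.2 85; 0 0 0 0 0 1.8 85; 0 0 0 0 0 2.4 85; 0 0 0 0 0 2.4 85; 0 0 0 0 0 2.4 85; 0 0 0 0 0 2.4 20;0 0 0 0 0 2.4 20;0 0 0 0 0 2.4 20;0 0 0 0 0 2.4 20;0 0 0 0 0 2.4 20;0 0 0 0 0 2.4 20' 40
python3 - <<'E'
from h import *
np.set_printoptions(precision=4,suppress=True)
k=knob(2.2)+.001*ux-.001*uy
print(row(R(38),k,-.002),env.observe()["q"])
p=get_image("wrist");cv2.imwrite("pics/w2.png",p["image"])
E
```

```text
time_s: 4.5
position: [0.4819, 0.0523, 0.2136]
tool_rot: [[0.786, 0.087, 0.613], [0.068, -0.996, 0.053], [0.615, 0.0, -0.789]]
ft_force: [-1.9, -1.1, 0.9]
grip_width: 0.0291
gripper_force: 44.7
[ 0.    0.01 -0.    0.01  0.05 -0.01] [ -9.398   27.7647 108.7719  54.1605  10.8302  24.9017]
```

View pics/w2.png

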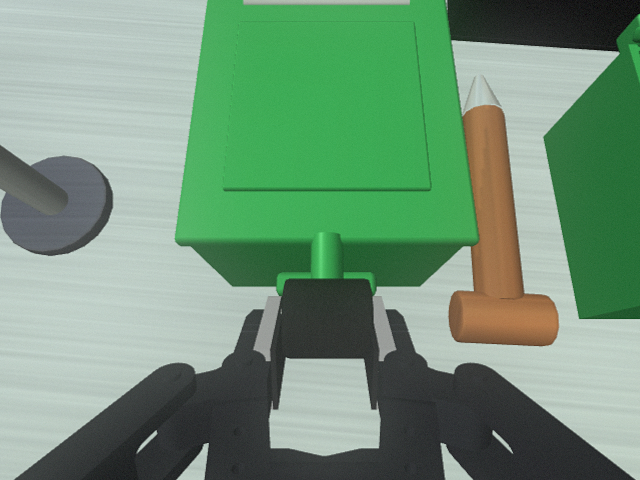

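The wrist view shows the roller at (327,318), gripped by its ends between both pads. Joint 5 is close to its lower limit, so I'll ease the lean to 33° as the lid starts to rise.

```bash
python3 - <<'E'
from h import *
for a,th in[(4,37),(7,36),(10,35),(14,34),(18,33),(22,33),(26,33),(30,33)]:
    print(a,row(R(th),knob(a)+.001*ux-.001*uy,-.002))
E
```

```text
4 [ 0.   -0.12 -0.    0.21  0.05 -0.13]
7 [ 0.   -0.24 -0.    0.48  0.05 -0.32]
10 [ 0.   -0.37 -0.    0.75  0.05 -0.5 ]
14 [ 0.   -0.49 -0.    1.11  0.05 -0.71]
18 [ 0.   -0.62 -0.    1.48  0.05 -0.91]
22 [ 0.   -0.62 -0.    1.78  0.05 -1.1 ]
26 [ 0.   -0.62 -0.    2.08  0.05 -1.26]
30 [ 0.   -0.62 -0.    2.4   0.05 -1.4 ]
```

```bash
python3 -m creep '0 -0.12 0 0.21 0.05 -0.13 20; 0 -0.24 0 0.48 0.05 -0.32 20; 0 -0.37 0 0.75 0.05 -0.5 20; 0 -0.49 0 1.11 0.05 -0.71 20; 0 -0.62 0 1.48 0.05 -0.91 20; 0 -0.62 0 1.78 0.05 -1.1 20; 0 -0.62 0 2.08 0.05 -1.26 20; 0 -0.62 0 2.4 0.05 -1.4 20; 0 -0.62 0 2.4 0.05 -1.4 20;0 -0.62 0 2.4 0.05 -1.4 20' 60
python3 - <<'E'
from h import *
print(env.observe()["q"])
for a,th in[(30,33),(34,34),(38,35),(42,36),(46,37),(50,38),(54,39),(57.5,40)]:
    print(a,row(R(th),knob(a)+.001*ux-.001*uy,-.002))
E
```

```text
time_s: 5.55
position: [0.5122, 0.0539, 0.2906]
tool_rot: [[0.837, 0.088, 0.539], [0.073, -0.996, 0.048], [0.542, -0.001, -0.841]]
ft_force: [-8.9, -0.6, -2.6]
grip_width: 0.0288
gripper_force: 63.4
[-8.3994073  22.26544953 98.01545375 15.34240166 28.51785064 65.11035448]
30 [-0.01  0.03  0.    0.03  0.01 -0.  ]
34 [-0.01  0.15  0.    0.25  0.01 -0.15]
38 [-0.01  0.28  0.    0.49  0.01 -0.27]
42 [-0.01  0.4   0.    0.73  0.01 -0.37]
46 [-0.01  0.53  0.    0.98  0.01 -0.45]
50 [-0.01  0.65  0.    1.24  0.01 -0.49]
54 [-0.01  0.78  0.    1.5   0.01 -0.52]
57.5 [-0.01  0.9   0.    1.72  0.01 -0.51]
```

```bash
python3 -m creep '0 0.15 0 0.25 0 -0.15 20; 0 0.28 0 0.49 0 -0.27 20; 0 0.4 0 0.73 0 -0.37 20; 0 0.53 0 0.98 0 -0.45 20; 0 0.65 0 1.24 0 -0.49 20; 0 0.78 0 1.5 0 -0.52 20; 0 0.9 0 1.72 0 -0.51 20; 0 0.9 0 1.72 0 -0.51 20;0 0.9 0 1.72 0 -0.51 20;0 0.9 0 1.72 0 -0.51 20'
python3 - <<'E'
from h import *
print(env.observe()["q"],row(R(40),knob(57.5)+.001*ux-.001*uy,-.002))
p=get_image("side");cv2.imwrite("pics/s2.png",cv2.resize(p["image"][60:320,160:480],None,fx=2,fy=2))
E
```

```text
time_s: 6.55
position: [0.5474, 0.0568, 0.3316]
tool_rot: [[0.762, 0.087, 0.642], [0.067, -0.996, 0.056], [0.644, -0.0, -0.765]]
ft_force: [-4.7, 0.7, -2.3]
grip_width: 0.0292
gripper_force: 63.0
[-7.67622057 21.86657066 91.28450113 17.22926097 28.52132016 65.00506106] [-0.   -0.01 -0.   -0.01  0.01 -0.01]
```

View pics/s2.png

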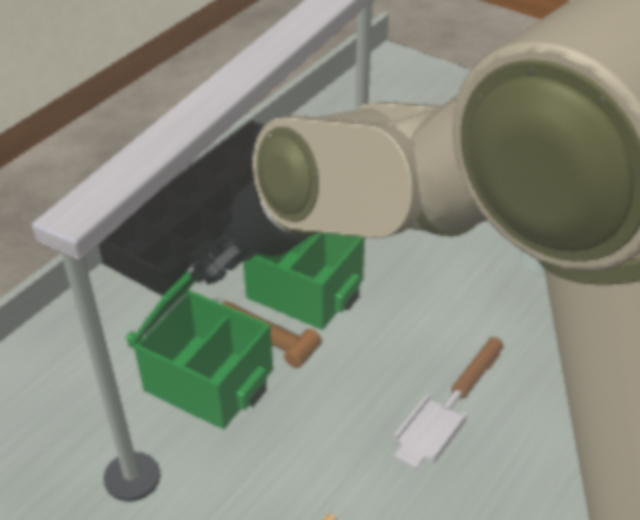

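The enlarged side view shows the lid raised at about (165,305), with the gripper on its knob at (210,265). The light bar is clear and the dibber hasn't moved. Now I'll let go and back off.

```bash
python3 -m creep '0 0 0 0 0 0 80;0 0 0 0 0 0 80;0 0 0 0 0 0 80;0 0 0 0 0 0 80;0 0 0 0 0 0 80;0 0 0 0 0 -0.5 80;0 0 0 0 0 -1 80;0 0 0 0 0 -1.7 80;0 0 0 0 0 -2.5 80;0 0 0 0 0 -3.3 80;0 0 0 0 0 -3.3 80; 0 0 0 0 0 -3.3 80'
cat > meas.py <<'E'
from h import *
np.set_printoptions(precision=3,suppress=True)
print(env.observe()["time_s"],env.observe()["q"])
for n in("top","side","wrist"):
    p=get_image(n);cv2.imwrite(f"pics/m_{n}.png",p["image"]);P,C,u,v=cloud(p);C=C.astype(int)
    green=(C[:,1]>C[:,2]+40)&(C[:,1]>C[:,0]+40)
    for nm,c in(("closed",HINGE),("vented",HINGE-.2*uy)):
        e=P-c;x,y,z=e@ux,e@uy,e[:,2]
        m=green&(abs(y)<.054)&(z>.012)&(z<.14)&(x>-.13)&(x<.02)
        x,y,z=x[m],y[m],z[m]
        if len(x)<60: print(n,nm,"few",len(x));continue
        q=np.stack([x,y,z],1);rng=np.random.default_rng(0);best=np.zeros(len(q),bool)
        for _ in range(300):
            a=q[rng.choice(len(q),3,False)];k=np.cross(a[1]-a[0],a[2]-a[0]);l=np.linalg.norm(k)
            if l<1e-7:continue
            i=abs((q-a[0])@(k/l))<.002
            if i.sum()>best.sum():best=i
        g=q[best]-q[best].mean(0);k=np.linalg.svd(g,full_matrices=False)[2][2]
        s=np.polyfit(-q[best][:,0],q[best][:,2],1)
        print(n,nm,best.sum(),"angle",np.degrees(np.arctan2(abs(k[0]),abs(k[2]))),"ky",k[1],"dark knob:",end=" ")
        m=(C.max(1)<70)&(abs(e@uy)<.02)&(abs(np.linalg.norm(e-np.outer(e@uy,uy),axis=1)-.15)<.02)&(e[:,2]>.03)&(e@ux<-.03)
        o=e[m];print(m.sum(),np.degrees(np.arctan2(o[:,2],-o@ux)).mean() if m.any() else None)
E
python3 meas.py
```

```text
time_s: 7.8
position: [0.4836, 0.0511, 0.4083]
tool_rot: [[0.76, 0.087, 0.644], [0.066, -0.996, 0.055], [0.647, 0.001, -0.763]]
ft_force: [-0.1, 0.2, -0.3]
grip_width: 0.0798
gripper_force: 0.0
7.8 [-9.608 10.777 93.315 15.439 37.54  66.408]
top closed 675 angle 43.687537238146 ky -0.003223851578014858 dark knob: 179 51.57486554891296
top vented 913 angle 45.6137519153076 ky 0.004435911931175762 dark knob: 182 47.3537413719414
side closed 275 angle 45.31278640967978 ky -0.027476584849529195 dark knob: 153 50.01296082624662
side vented few 0
wrist closed 7287 angle 44.291643627239814 ky 0.0005914368126551661 dark knob: 2247 51.24004497945958
wrist vented 6735 angle 45.773530461461704 ky 0.021494026516591602 dark knob: 368 44.0870721517712
```

```bash
python3 -m creep '0 0 0 0 0 -1 80;0 0 0 0 0 -1 80;0 0 0 0 0 -1 80;0 0 0 0 0 -1 80;0 0 0 0 0 -1 80;0 0 0 0 0 -1 80;0 0 0 0 0 -1 80;0 0 0 0 0 -1 80;0 0 0 0 0 -1 80;0 0 0 0 0 -1 80' && python3 meas.py
```

```text
time_s: 8.95
position: [0.4648, 0.0494, 0.4305]
tool_rot: [[0.761, 0.087, 0.643], [0.066, -0.996, 0.056], [0.645, 0.0, -0.764]]
ft_force: [0.5, 0.1, -0.0]
grip_width: 0.08
gripper_force: 0.0
8.95 [-10.305   7.625  93.325  15.059  40.848  66.698]
top closed 690 angle 43.42557876715422 ky -0.0014571941591117188 dark knob: 179 51.62126535382439
top vented 911 angle 45.69992417349105 ky 0.0036580943974481306 dark knob: 180 47.34882462256109
side closed 276 angle 45.185620053783666 ky -0.024977923156222714 dark knob: 155 50.01267583249842
side vented few 0
wrist closed 5648 angle 44.140795035106905 ky 0.0042371596524855 dark knob: 1804 50.97534120191271
wrist vented 5973 angle 45.65091277520046 ky 0.01877572819527662 dark knob: 1577 46.12300232571364
```

View pics/m_wrist.png

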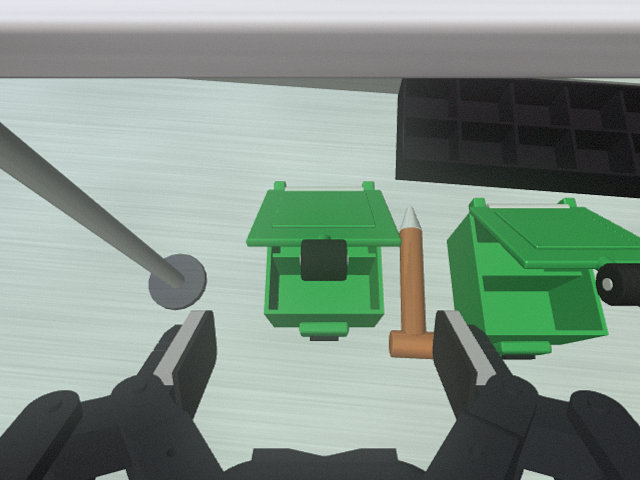

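The wrist view shows the raised lid at (322,215), with its knob at (324,260) and nothing touching it. The neighbour's lid is at (560,235). The plane fits differ by about 2°, but the knob angles hint otherwise, so I'll compare the two lid profiles directly.

```bash
python3 - <<'E'
from h import *
np.set_printoptions(precision=1,suppress=True)
for n in("top","wrist"):
    p=get_image(n);P,C,u,v=cloud(p);C=C.astype(int)
    green=(C[:,1]>C[:,2]+40)&(C[:,1]>C[:,0]+40);dark=C.max(1)<70
    for nm,c in(("closed",HINGE),("vented",HINGE-.2*uy)):
        e=P-c;x,y,z=e@ux,e@uy,e[:,2]
        prof=[]
        for a in np.arange(-.10,0.0,.01):
            m=green&(abs(y)<.05)&(abs(x-a)<.004)&(z>0.005)
            prof.append(np.percentile(z[m],90)*1e3 if m.sum()>5 else np.nan)
        k=dark&(abs(y)<.03)&(z>.06)&(z<.16)&(x<-.06)&(x>-.15)
        print(n,nm,np.array(prof),"knob x,z 2/98%",np.percentile(x[k],[2,50,98])*1e3,np.percentile(z[k],[2,50,98])*1e3,k.sum())
E
```

```text
top closed [ nan  nan  nan 92.6 83.7 76.4 65.5 56.4 46.1  nan] knob x,z 2/98% [-105.1  -94.2  -74. ] [ 85.6 118.7 124.3] 189
top vented [ nan 93.8 87.6 79.6 70.  59.3 48.8 37.4 27.4 14.3] knob x,z 2/98% [-122.3 -111.2  -95.2] [103.9 120.8 125.4] 185
wrist closed [  nan   nan 116.5  91.1  82.7  75.9  66.   55.6  45.2  35.1] knob x,z 2/98% [-106.4  -97.3  -82.5] [105.3 120.1 122.9] 1801
wrist vented [ nan 93.  86.7 79.  68.8 57.8 47.4 36.6 25.7 10.8] knob x,z 2/98% [-123.4 -111.9  -98.8] [ 99.6 118.1 124.3] 1588
```

Every estimate, by plane, slope and knob height, puts the two lids between 0.7° and 3.8° apart. That is inside the 5.7° limit, so I'm handing in.

```bash
python3 -c "
from rig import job
print(job.close_job())"
```

```text
the job is handed in; nothing more can be done
None
```

The shut lid now stands free at about 44°, against about 45.7° for its neighbour (0.7 to 3.8° apart by different measures, limit 5.7°). The arm is clear, I saw no sign of touching the light or moving anything else, and the job is handed in without a verdict shown.

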